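# Draw two bearing balls from the ball dispenser

### The arm

A 6-joint arm with a two-finger parallel gripper is mounted at the origin on a cart in front of the work surface, level with it; the furniture and walls round the work are solid. World frame = base frame: x ahead of the robot, y to its left, z up, the work surface at z = 0. Lengths are in mm, angles in degrees, forces in N, time in s.
With the tool pointing down it reaches from about 350 to 850 mm from the base axis. Payload 8.1 kg.
Tool frame: the origin (TCP) lies between the finger pads; the fingertips stand 22 mm ahead of it and the grasp point (between the pads) lies 3 mm ahead of it; z points along the fingers, y is the line along which they close (so a half turn about z gives the same grasp; the last joint's range is limited). The gripper opens to 85 mm and grips with 20 to 120 N. Pads are 22 mm wide; open, the fingers measure 114 mm over their backs; the gripper's body (76 mm by 85 mm) begins 54 mm behind the grasp point. The pads swing forward as they close: fully open they stand 13 mm farther back than shut.
Start: joints at [63.117, 7.471, 85.268, -0, 87.261, -4.893], TCP at [224.647, 556.362, 253.292] pointing down, gripper open.
Joint ranges: [-169.43, 169.43], [-51.17, 129.36], [1.28, 143.12], [-76.62, 256.62], [0, 156.53], [-152.29, 152.29]. Speed limits (degrees/s): [136.94, 136.94, 159.86, 180, 180, 180].

### API

Orientations are given as [roll, pitch, yaw] about the fixed x, y, z axes, in that order (R = Rz(yaw) Ry(pitch) Rx(roll)).
In Python, from bench import r, vision gives the robot as it stands.
- The arm moves only by the tool step_arm, never from a script. Its argument "targets" is a list that holds one entry, the list of rows, each a list of 6 numbers: the shift along the world's x, y, z in mm, then the turn, a rotation vector about the world's x, y, z in rad. In form: [[[x, y, z, rx, ry, rz], ...]]. A call has 1 to 12 rows; each row is the pose to reach, as a shift and turn from the pose commanded when the call began; what a row does not reach only later rows make up. A row lasts 1/12 s, in which the tool goes at most 41.7 mm and 7.16 degrees, less where a joint would pass 70% of its speed; a pose out of reach is approached as far as the arm can. A call with a gripper value outside its range is refused whole. "fingers" is the gripper's target within -1 to 1 (shut at 1, half-way at 0, fully open at -1), set as the call begins (left out, the last holds). The fingers move at their own pace and stop on an object; "newtons" is the grip in N (left out, the last holds). Time passes only in rows, so rows that repeat a pose let the fingers close. It gives the time, the measured TCP pose, the force, the opening and the grip force at its end, in the units of the state.
- r.sense(): the state, without advancing time (a new reading comes with each control period).
- vision.snapshot(name): name is "scene" or "top" or "wrist"; returns a dict with "img" (480x640x3 uint8, blue, green, red), "mtx" (3x3 intrinsics, pixels), "D" ([k1, k2, p1, p2, k3] as OpenCV has them; the pictures are not rectified), "eye" and "attitude" of the camera in the world. Camera axes: x right, y up, looking along -z (the intrinsics and any distortion apply to the point x, -y, -z); pixel columns grow to the right and rows downward; lengths in mm; the calibration is good to about 2 mm. A picture is of the moment at which its call begins. There is no depth.
- r.hand_in(): hands the job in; it is judged then, once.
The state is a dict: "time": time; "joint_pos": joint angles; "qd": joint speeds; "joint_efforts": joint torques, N m; "tool_pos": TCP position; "tcp_rot": TCP orientation; "ft_force": force on the tool from outside, world axes, zero at the start; "wrist_torque": the same for the moment, N m; "finger_gap": finger opening in mm; "grip_force": force on a finger pad.
Only numpy, scipy, OpenCV 4.12 (cv2) and the standard library are available. Lean on these libraries where they do the work, as an engineer would, in place of code of your own. Each camera call takes 0.05 s, during which the arm holds its last target. There are 200 camera calls.

### The job

Stand the steel parts tray under the spout of the ball dispenser, let go of it, and draw exactly two balls into it. For each ball press the red knob slowly down until you feel the plunger bottom on its stop, hold it firmly against the stop, at some 15 to 20 N and never over 30 N, until the ball lies in the tray, then let the knob come all the way up. Leave the tray standing under the spout, the other balls in the dispenser and the things lying about where they are.

Things in the scene. Friction and masses are not known exactly. Their poses are not given: they have to be found in the camera images.
- dispenser: ball dispenser bolted to the bench: blue base plate (x -42 to +112 mm, 72 mm wide), upright aluminium housing with a pale cheek, steel chute to a hooded spout along -x, sloping rack of balls along +x (up to 110 mm high). The grinder's motor stands close behind it (x over 0.58 m). Origin on the bench under the plunger's vertical axis, z up
- plunger_stop (a point): point on the plunger's axis at the housing's top face, 114 mm above the bench, axes as the dispenser. The plunger above it ends in a round red knob 36 mm across; the knob is screwed on a stud and lock-nutted, so its height differs: its top rests 170 to 185 mm above the bench. The spring pushes back about 5 N at first, 10 N at the end of its 22 mm stroke, where the steel flange lands hard on the housing
- spout (a point): middle of the spout's lower mouth (27 mm along x, 19 mm across), where balls fall out, 98 mm from the plunger's axis along the dispenser's -x, 38 mm above the bench; axes as the dispenser. Its hood is 68 mm high, 24 mm wide and ends 16 mm beyond. Below it the bench is free from 42 mm off the plunger's axis outwards
- tray_center (a point): centre of the loose open steel parts tray, 110 mm long (its x axis), 56 mm wide (y), 32 mm high, walls 2.5 mm, 0.16 kg; the point lies half-way up, 16 mm above its underside. Grip it across its width. It passes below the spout with 6 mm to spare.
- ball_a_center (a point): centre of the first steel ball, 16 mm, at the start in the plunger's pocket. The plunger carries it down and lets it out only in the last 1.5 mm of the stroke; it then takes about 1 s to roll down the chute and drop. Once the plunger is fully up again the next ball rolls into the pocket, in about 0.5 s
- ball_b_center (a point): centre of the second steel ball, next in the rack
- ball_c_center (a point): centre of the third steel ball, then in the rack
- ball_d_center (a point): centre of the fourth steel ball
- ball_e_center (a point): centre of the fifth steel ball, last in the rack
- caliper: sliding caliper, 164 mm long (y), lying flat on the bench, a bystander; origin at its middle
- oxide_pot: pot with a green lid, 53 mm across, 65 mm high, a bystander; origin at the centre of its underside
- slab_agate_a: flat sawn agate slab, orange rings, 65 x 86 mm, 6 mm thick, lying on the bench, a bystander; origin at the centre of its underside

How it is judged (in metres and radians):
On the way, in this order (a step that is already met when the one before it is completed fails the run):
1. the tray stands upright on the bench under the spout, let go, with no ball drawn yet (x of spout in the frame of tray_center between -0.048 and 0.048 m and y of spout in the frame of tray_center between -0.02 and 0.02 m and height (world z) of tray_center below 0.019 m and angle between tray_center's own z axis and vertical below 0.06 rad and contact force between the fingers and tray below 0.2 N and height (world z) of ball_a_center above 0.06 m), for 0.2 s.
2. the plunger is held firmly on its stop (the spring alone takes 10 N) while the first ball lies in the tray and the second is still in the dispenser (contact force between the fingers and dispenser above 11.5 N and z of ball_a_center in the frame of tray_center below 0.014 m and x of ball_a_center in the frame of tray_center between -0.05 and 0.05 m and y of ball_a_center in the frame of tray_center between -0.024 and 0.024 m and height (world z) of ball_b_center above 0.06 m), for 0.2 s.
3. the plunger is held firmly on its stop again while the first two balls lie in the tray (contact force between the fingers and dispenser above 11.5 N and z of each of ball_a_center, ball_b_center in the frame of tray_center below 0.014 m and x of ball_a_center in the frame of tray_center between -0.05 and 0.05 m and y of ball_a_center in the frame of tray_center between -0.024 and 0.024 m and x of ball_b_center in the frame of tray_center between -0.05 and 0.05 m and y of ball_b_center in the frame of tray_center between -0.024 and 0.024 m), for 0.2 s.
At the end, for the whole second after the job is handed in: Balls one and two lie in the tray; the tray stands upright and still on the bench, the spout over its inside (48 mm either way lengthwise, 20 mm across, of its centre); the plunger is fully up with ball three in its pocket (to 2 mm in height); balls four and five are in the rack (z of each of ball_a_center, ball_b_center in the frame of tray_center below 0.014 m and x of ball_a_center in the frame of tray_center between -0.05 and 0.05 m and y of ball_a_center in the frame of tray_center between -0.024 and 0.024 m and x of ball_b_center in the frame of tray_center between -0.05 and 0.05 m and y of ball_b_center in the frame of tray_center between -0.024 and 0.024 m and x of ball_c_center in the frame of dispenser below 0.005 m and z of ball_c_center in the frame of dispenser above 0.0885 m and height (world z) of each of ball_d_center, ball_e_center above 0.085 m and x of spout in the frame of tray_center between -0.048 and 0.048 m and y of spout in the frame of tray_center between -0.02 and 0.02 m and height (world z) of tray_center below 0.019 m and angle between tray_center's own z axis and vertical below 0.06 rad and linear speed of tray below 0.02 m/s); the robot touches nothing.
It fails at once if the robot presses on the dispenser with more than 30 N (contact force between any of the fingers, the arm and dispenser above 30 N).
It fails at once if the third, fourth or fifth ball leaves the dispenser (height (world z) of any of ball_c_center, ball_d_center, ball_e_center below 0.06 m).
It fails at once if a ball is spilt on the bench beside the tray ((height (world z) of ball_a_center below 0.03 m and not (x of ball_a_center in the frame of tray_center between -0.058 and 0.058 m and y of ball_a_center in the frame of tray_center between -0.031 and 0.031 m)) or (height (world z) of ball_b_center below 0.03 m and not (x of ball_b_center in the frame of tray_center between -0.058 and 0.058 m and y of ball_b_center in the frame of tray_center between -0.031 and 0.031 m))).
It fails at once if the caliper, the agate slab or the pot is moved by more than 15 mm (distance of any of caliper, slab_agate_a, oxide_pot from where it was at the start of the episode above 0.015 m).
It also fails if it takes over 72 s, if anything falls off the work surface, if the arm or the gripper's body presses on something with over 40 N, if the wrist force passes 120 N, or if a joint passes its speed limit or range.

## Working session

There is one attempt and no reset: what is moved stays moved. The work goes in short steps, Python scripts to look and compute and a tool call to move; the robot and the scene stay as the last step left them, time stands still between calls to the robot, and variables do not carry over. Pictures are saved under pics/ and viewed, at most 12 in all, crops included, and the job is handed in when it is done.

Besides the shell and the picture viewer there is one more tool, called after ">>>" in YAML: its name, and indented under it one key for each argument. step_arm: Moves the arm, as the interface text tells. Its arguments: {"type":"object","properties":{"targets":{"type":"array"},"fingers":{"type":"number"},"newtons":{"type":"number"}},"required":["targets"]}

```bash
mkdir -p pics; ls; cat > h.py <<'E'
import numpy as np, cv2
from bench import r, vision
from scipy.spatial.transform import Rotation as R
def rot(a):
    a=np.array(a,float)
    return a if a.shape==(3,3) else R.from_euler('xyz',a,degrees=True).as_matrix()
def ray(s,px):
    p=cv2.undistortPoints(np.array([[px]],float),np.array(s['mtx']),np.array(s['D']))[0,0]
    return np.array(s['eye'],float), rot(s['attitude'])@np.array([p[0],-p[1],-1])
def onz(s,px,z):
    e,d=ray(s,px); return e+d*(z-e[2])/d[2]
def proj(s,P):
    q=rot(s['attitude']).T@(np.array(P,float)-np.array(s['eye']))
    return cv2.projectPoints(np.array([[q[0],-q[1],-q[2]]]),np.zeros(3),np.zeros(3),np.array(s['mtx']),np.array(s['D']))[0][0,0]
E
python3 - <<'E'
from h import *
for n in ("scene","top"):
    s=vision.snapshot(n); cv2.imwrite(f"pics/{n}0.png",s['img']); print(n,s['eye'],s['attitude'],s['mtx'],s['D'])
    import pickle; pickle.dump(s,open(n+"0.pkl","wb"))
print(r.sense())
E
```

```text
pics
scene [ -129.73756011 -1082.15181489   754.26975195] [ 61.09463725  -0.6127718  -28.92364321] [[503.15426632   0.         318.82453559]
 [  0.         503.15426632 238.04884048]
 [  0.           0.           1.        ]] [-0.13632302  0.          0.          0.          0.        ]
top [ 267.95237315  -16.55332842 1142.7834605 ] [ 1.22355590e+01  5.29696214e-02 -8.74358465e+01] [[457.11195564   0.         319.12022056]
 [  0.         457.11195564 237.14036193]
 [  0.           0.           1.        ]] [-0.10533376  0.          0.          0.          0.        ]
{'time': 0.1, 'joint_pos': array([ 6.31160306e+01,  7.51139201e+00,  8.53230272e+01, -9.08302251e-04,
        8.72603461e+01, -4.89144561e+00]), 'qd': array([-0.06698059, -0.07322095, -0.19541352,  0.07909211,  0.03545584,
       -0.05242494]), 'joint_efforts': array([ 1.10831974e-03, -5.70959508e+01, -5.01938260e+01, -2.72040315e-04,
        8.50483426e-03,  8.82612562e-05]), 'tool_pos': array([224.45560668, 555.9490768 , 252.34303731]), 'tcp_rot': array([-1.79905502e+02, -7.17657550e-03,  1.58007514e+02]), 'ft_force': array([ 0.07353607,  0.58870696, -0.21233078]), 'wrist_torque': array([0.00096518, 0.01107738, 0.00399491]), 'grip_force': 0.0, 'finger_gap': 85.45362426825125}
```

View pics/scene0.png

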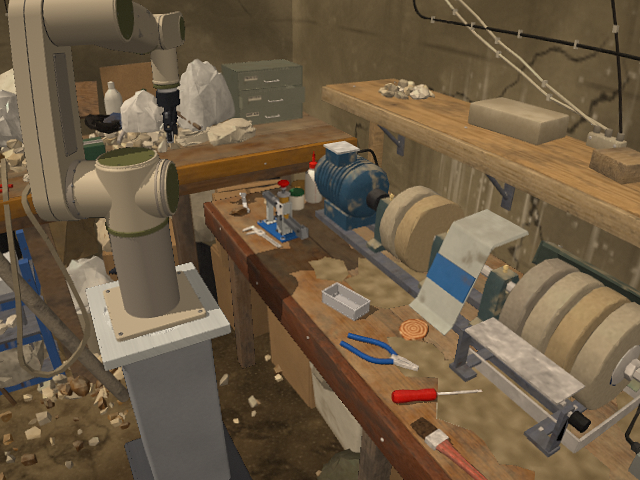

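View pics/top0.png

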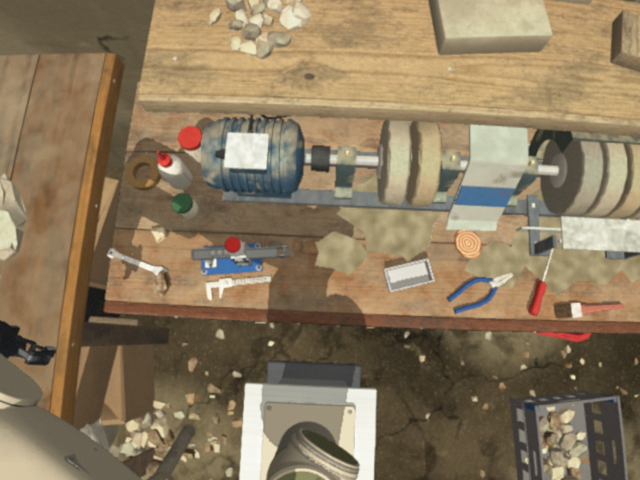

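The scene picture shows the dispenser near (280,222) and the tray at (346,299). In the top picture the red knob is at about (234,243), the dispenser plate spans columns 202–262 and the tray is at (409,275). I'll enlarge these areas.

```bash
python3 - <<'E'
from h import *
import pickle
a=pickle.load(open("scene0.pkl","rb")); b=pickle.load(open("top0.pkl","rb"))
A=cv2.resize(a['img'][175:255,230:330],None,fx=4,fy=4,interpolation=2)
B=cv2.resize(b['img'][225:307,185:300],None,fx=5,fy=5,interpolation=2)
C=np.zeros((600,800,3),np.uint8)
B=cv2.resize(b['img'][228:303,185:295],None,fx=4,fy=4,interpolation=2)
D=cv2.resize(a['img'][275:325,315:375],None,fx=4,fy=4,interpolation=2); E=cv2.resize(b['img'][255:295,380:440],None,fx=4,fy=4,interpolation=2)
C[:300,:440]=B; C[300:600,:400]=A[:300]; C[0:160,450:690]=E;C[300:500,450:690]=D
cv2.imwrite("pics/c1.png",C)
hsv=cv2.cvtColor(b['img'],cv2.COLOR_BGR2HSV)
def comps(m,lo):
    n,l,st,c=cv2.connectedComponentsWithStats(m.astype(np.uint8))
    return [(i,st[i].tolist(),c[i].round(1).tolist()) for i in range(1,n) if st[i][4]>lo],l
for nm,s in(("top",b),("scene",a)):
    hsv=cv2.cvtColor(s['img'],cv2.COLOR_BGR2HSV); h,S,v=hsv[...,0],hsv[...,1],hsv[...,2]
    print(nm,"red",comps(((h<8)|(h>172))&(S>170)&(v>80),15)[0])
    print(nm,"blue",comps((h>100)&(h<118)&(S>150)&(v>80),30)[0])
    print(nm,"grn",comps((h>55)&(h<90)&(S>100)&(v>40),30)[0])
red=(234,243.5)
print(onz(b,red,177))
roi=b['img'][255:297,378:440]; hs=cv2.cvtColor(roi,cv2.COLOR_BGR2HSV); m=((hs[...,1]<45)&(hs[...,2]>90)).astype(np.uint8)
c,_=cv2.findContours(m,0,2); c=max(c,key=cv2.contourArea)+np.array([378,255]); bx=cv2.boxPoints(cv2.minAreaRect(c)); print(bx)
P=np.array([onz(b,p,32) for p in bx]);print(P.round(1),P.mean(0),np.linalg.norm(P-np.roll(P,1,0),axis=1))
E
```

```text
top red [(1, [178, 127, 23, 23, 415], [189.8, 137.6]), (2, [157, 152, 14, 14, 133], [163.8, 159.0]), (3, [225, 237, 15, 15, 171], [232.0, 244.2]), (4, [529, 282, 17, 33, 283], [537.0, 298.2]), (5, [540, 333, 15, 3, 27], [548.2, 333.6]), (6, [556, 333, 34, 9, 202], [573.3, 336.1])]
top blue [(2, [208, 259, 52, 15, 355], [230.7, 266.5]), (6, [449, 286, 17, 14, 43], [457.0, 292.3]), (7, [456, 288, 40, 23, 79], [479.2, 301.3])]
top grn []
scene red [(1, [309, 151, 8, 18, 71], [312.5, 161.7]), (2, [278, 180, 11, 7, 63], [283.3, 182.8]), (6, [392, 388, 45, 15, 531], [413.4, 395.1])]
scene blue [(1, [258, 222, 39, 20, 211], [275.8, 231.2]), (28, [435, 280, 22, 18, 37], [445.6, 288.9]), (56, [348, 333, 49, 22, 207], [371.6, 341.7]), (68, [341, 341, 52, 23, 248], [365.9, 354.9])]
scene grn [(1, [290, 188, 14, 8, 83], [296.5, 191.7])]
[454.87062973 177.0758083  177.        ]
[[382.8824  268.52948]
 [428.05884 257.23535]
 [433.94116 280.76477]
 [388.7647  292.0589 ]]
[[ 436.7 -164.7   32. ]
 [ 469.7 -276.7   32. ]
 [ 411.7 -291.2   32. ]
 [ 379.5 -180.1   32. ]] [ 424.39687359 -228.16705597   32.        ] [ 59.22013736 116.72447597  59.78451434 115.59715349]
```

View pics/c1.png

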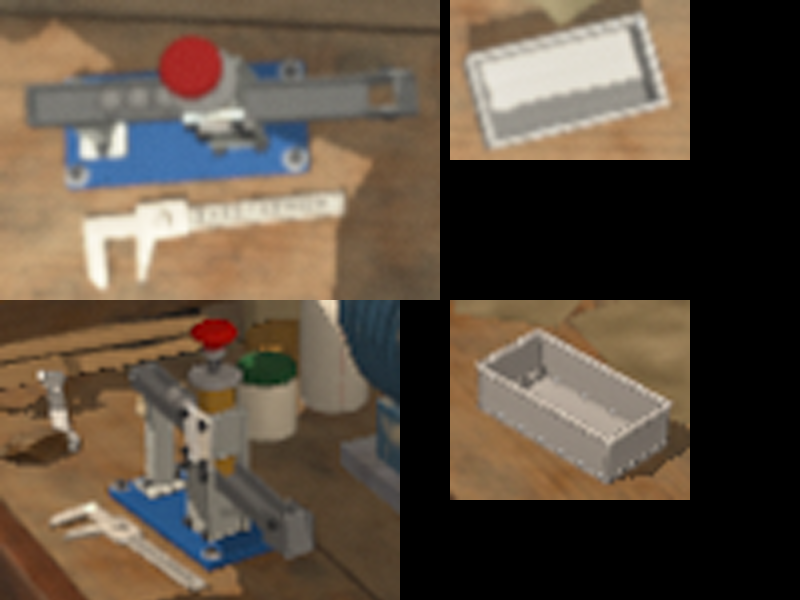

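The crop shows the rack running to +y and the chute to −y, so the dispenser's +x is roughly world +y. The caliper lies in front of the plate. The plate's lower corners are at about (202,274.8) and (262.5,271.3), and the spout is at about (285,250). Next I'll work out the poses.

```bash
python3 - <<'E'
from h import *
import pickle
a=pickle.load(open("scene0.pkl","rb")); b=pickle.load(open("top0.pkl","rb"))
def tri(p,q):
    (e,d),(f,g)=ray(a,p),ray(b,q); d/=np.linalg.norm(d);g/=np.linalg.norm(g)
    t=np.linalg.lstsq(np.c_[d,-g],f-e,rcond=None)[0]; X,Y=e+d*t[0],f+g*t[1]; return (X+Y)/2,np.linalg.norm(X-Y)
print("knob",tri((283.3,182.8),(232,244.2)), onz(b,(232,244.2),170),onz(b,(232,244.2),180))
# plate lower edge from the blue mask
hsv=cv2.cvtColor(b['img'],cv2.COLOR_BGR2HSV);h,S,v=cv2.split(hsv)
m=(h>95)&(h<122)&(S>110)&(v>60); m[:240]=0;m[285:]=0;m[:,:190]=0;m[:,275:]=0
cols=np.arange(206,260); low=[np.nonzero(m[:,c])[0].max()+.5 for c in cols]
k=np.polyfit(cols,low,1); res=low-np.polyval(k,cols); k=np.polyfit(cols[abs(res)<1],np.array(low)[abs(res)<1],1)
xs=np.nonzero(m)[1]; print("edge",k,xs.min(),xs.max())
p1,p2=[onz(b,(c,np.polyval(k,c)),6) for c in (xs.min(),xs.max()+1)]; d=(p1-p2);L=np.linalg.norm(d);d/=L
print("corners",p1,p2,"len",L,"yaw",np.degrees(np.arctan2(d[1],d[0])))
n=np.array([d[1],-d[0],0]); 
if n[0]<0:n=-n
o=p2+42*d+36*n; print("origin from plate if small side at -x:",o)
print("spout mouth px pred",proj(b,o-98*d+[0,0,32]),"hood top end",proj(b,o-114*d+[0,0,62]),proj(a,o-114*d+[0,0,62]))
for nm,px,z in (("cal r end",(271,279),3),("cal l end",(206,292),3),("spout hood end",(289,250),68),("slab",(468,243),6)): print(nm,onz(b,px,z))
# tray by scene: top corners
for q in [(450+0,300)]: pass
def A(x,y): return (315+(x-450)/4,275+(y-300)/4)
print("tray rim scene",[onz(a,A(*p),32).round(1) for p in ((478,368),(538,331),(670,404),(609,443))], np.mean([onz(a,A(*p),32) for p in ((478,368),(538,331),(670,404),(609,443))],axis=0))
E
```

```text
knob (array([454.146456  , 181.63774872, 174.39852116]), np.float64(1.0964037906379063)) [454.47532208 182.73619634 170.        ] [452.5579072  180.68754386 180.        ]Traceback (most recent call last):
  File "<stdin>", line 11, in <module>
    return umr_maximum(a, axis, None, out, keepdims, initial, where)
ValueError: zero-size array to reduction operation maximum which has no identity
```

```bash
python3 - <<'E'
from h import *
import pickle
a=pickle.load(open("scene0.pkl","rb")); b=pickle.load(open("top0.pkl","rb"))
h,S,v=cv2.split(cv2.cvtColor(b['img'],cv2.COLOR_BGR2HSV))
m=(h>95)&(h<122)&(S>110)&(v>60); m[:240]=0;m[285:]=0;m[:,:190]=0;m[:,275:]=0
m=m.astype(bool); xs=np.nonzero(m.sum(0)>3)[0]; print(xs.min(),xs.max())
cols=np.array([c for c in range(xs.min()+2,xs.max()-1) if m[:,c].any()]); low=np.array([np.nonzero(m[:,c])[0].max()+.5 for c in cols])
k=np.polyfit(cols,low,1); g=abs(low-np.polyval(k,cols))<1.2; k=np.polyfit(cols[g],low[g],1)
p1,p2=[onz(b,(c,np.polyval(k,c)),6) for c in (xs.min()-.5,xs.max()+.5)]; d=(p1-p2);L=np.linalg.norm(d);d/=L
print("corners",p1,p2,"len",L,"yaw",np.degrees(np.arctan2(d[1],d[0])))
n=np.array([d[1],-d[0],0]); n*=np.sign(n[0])
for o in (p2+42*d+36*n,):
  print("origin:",o,"mouth px",proj(b,o-98*d+[0,0,32]),"hood end",proj(b,o-114*d+[0,0,62]),proj(a,o-114*d+[0,0,62]))
for nm,px,z in (("cal r end",(271,279),3),("cal l end",(206,292),3),("hood end",(289,250),68),("slab",(468,243),6)): print(nm,onz(b,px,z).round(1))
A=lambda x,y:(315+(x-450)/4,275+(y-300)/4)
Q=np.array([onz(a,A(*p),32) for p in ((478,368),(538,331),(670,404),(609,443))]); print("tray rim scene",Q.round(1),Q.mean(0))
E
```

```text
202 260
corners [405.2493409  287.40757764   6.        ] [423.58343537 138.85369481   6.        ] len 149.68097782290593 yaw 97.03570273620457
origin: [454.16786821 184.94699658   6.        ] mouth px [280.78178818 251.8162452 ] hood end [286.40478353 249.04362277] [304.38910501 228.60934585]
cal r end [402.2 111.3   3. ]
cal l end [361.6 272.6   3. ]
hood end [466.1  65.5  68. ]
slab [ 515.8 -386.8    6. ]
tray rim scene [[ 382.3 -187.9   32. ]
 [ 436.3 -170.1   32. ]
 [ 466.6 -276.3   32. ]
 [ 412.9 -291.7   32. ]] [ 424.51995181 -231.48946961   32.        ]
```

>>> step_arm:
  targets:
    - [[235,-406,0,0,0,-0.5],[235,-406,0,0,0,-0.5],[235,-406,0,0,0,-0.5],[235,-406,0,0,0,-0.5],[235,-406,0,0,0,-0.5],[235,-406,0,0,0,-0.5],[235,-406,0,0,0,-0.5],[235,-406,0,0,0,-0.5],[235,-406,0,0,0,-0.5],[235,-406,0,0,0,-0.5],[235,-406,0,0,0,-0.5],[235,-406,0,0,0,-0.5]]
  fingers: -1
  newtons: 30

```text
time: 1.1
tool_pos: [461.5, 145.6, 253.0]
tcp_rot: [-179.9, 0.1, 129.1]
ft_force: [-0.3, -0.2, -1.1]
finger_gap: 85.5
grip_force: 0.0
```

>>> step_arm:
  targets:
    - [[-31.5,-393,-100,0,0,-0.406],[-31.5,-393,-100,0,0,-0.406],[-31.5,-393,-100,0,0,-0.406],[-31.5,-393,-100,0,0,-0.406],[-31.5,-393,-100,0,0,-0.406],[-31.5,-393,-100,0,0,-0.406],[-31.5,-393,-100,0,0,-0.406],[-31.5,-393,-100,0,0,-0.406],[-31.5,-393,-100,0,0,-0.406],[-31.5,-393,-100,0,0,-0.406],[-31.5,-393,-100,0,0,-0.406],[-31.5,-393,-100,0,0,-0.406]]

```text
time: 2.1
tool_pos: [427.2, -243.3, 152.2]
tcp_rot: [-179.9, -0.1, 105.9]
ft_force: [0.1, 0.4, -0.5]
finger_gap: 85.5
grip_force: 0.0
```

```bash
python3 - <<'E'
from h import *
s=vision.snapshot("wrist"); cv2.imwrite("pics/w1.png",s['img']); print(s['eye'],s['attitude'])
import pickle; pickle.dump(s,open("w1.pkl","wb"))
print(r.sense()['tool_pos'],r.sense()['tcp_rot'])
c=np.array([424.7,-231,32]);u=np.array([.276,-.961,0]);w=np.array([.961,.276,0])
for i,j in((1,1),(1,-1),(-1,-1),(-1,1)):print(proj(s,c+i*55*u+j*28*w))
E
```

```text
[ 405.38385438 -165.43315141  272.54511469] [-18.07120809   0.06341899  15.94251499]
[ 427.76497923 -242.34426033  152.69971305] [-1.79962500e+02 -9.44051178e-02  1.06012257e+02]
[355.24321    298.35208907]
[283.36795008 298.40710712]
[278.03224443 152.54595391]
[360.46393027 152.42894449]
```

View pics/w1.png

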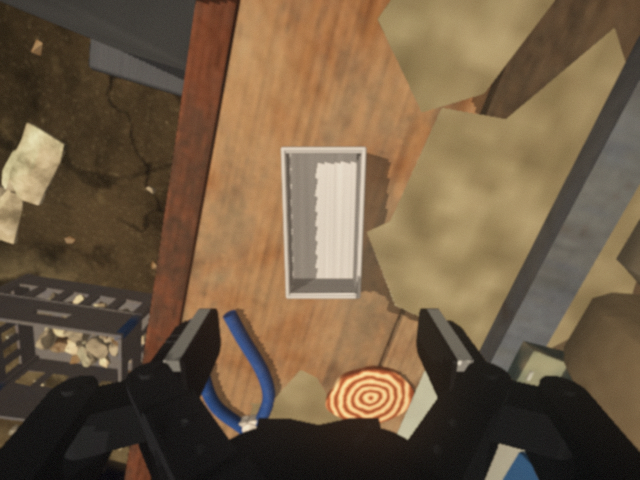

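The wrist view shows the tray rim corners at (282,148), (365,148), (361,297) and (287,298). That is about 4 px (3 mm) to +x of my prediction, and the yaw agrees. I'll correct for that and descend.

>>> step_arm:
  targets:
    - [[3,0,-30,0,0,0],[3,0,-60,0,0,0],[3,0,-90,0,0,0],[3,0,-110,0,0,0],[3,0,-122,0,0,0],[3,0,-127,0,0,0],[3,0,-127,0,0,0],[3,0,-127,0,0,0]]

```text
time: 2.82
tool_pos: [432.2, -242.7, 27.5]
tcp_rot: [179.9, 0.1, 106.1]
ft_force: [0.1, -1.1, -0.3]
finger_gap: 85.3
grip_force: 0.0
```

>>> step_arm:
  targets:
    - [[0,0,0,0,0,0],[0,0,0,0,0,0],[0,0,0,0,0,0],[0,0,0,0,0,0],[0,0,0,0,0,0],[0,0,0,0,0,0],[0,0,0,0,0,0],[0,0,0,0,0,0],[0,0,0,0,0,0],[0,0,0,0,0,0]]
  fingers: 1
  newtons: 30

```text
time: 3.65
tool_pos: [432.1, -243.4, 27.9]
tcp_rot: [179.9, 0.1, 106.1]
ft_force: [-1.2, 1.5, 6.6]
finger_gap: 55.3
grip_force: 32.5
```

>>> step_arm:
  targets:
    - [[0,0,15,0,0,0],[0,0,40,0,0,0],[20,30,40,0,0,-0.05],[30,60,40,0,0,-0.1],[40,95,40,0,0,-0.159],[48,130,40,0,0,-0.159],[51,160,40,0,0,-0.159],[51,183,40,0,0,-0.159],[51,183,30,0,0,-0.159],[51,183,15,0,0,-0.159],[51,183,15,0,0,-0.159],[51,183,15,0,0,-0.159]]

```text
time: 4.65
tool_pos: [481.0, -59.8, 40.5]
tcp_rot: [-179.9, -0.0, 97.0]
ft_force: [-0.2, -0.6, -2.3]
finger_gap: 56.0
grip_force: 33.1
```

```bash
python3 - <<'E'
from h import *
s=vision.snapshot("wrist"); t=vision.snapshot("scene")
C=np.zeros((480,800,3),np.uint8); C[:,:480]=s['img'][:,80:560]; C[:320,480:]=cv2.resize(t['img'][170:250,250:330],None,fx=4,fy=4,interpolation=2)
cv2.imwrite("pics/w2.png",C)
o=np.array([454,182,0.]);d=np.array([-.122,.9925,0])
print([ (proj(s,o-k*d+[0,0,z])-[80,0]).round() for k,z in((0,175),(98,68),(114,68))])
q=r.sense();print(q['tool_pos'],q['ft_force'],q['tcp_rot'])
E
```

```text
[array([ 226., 1071.]), array([ 251., -213.]), array([ 250., -108.])]
[482.3475537  -60.22409407  41.79805354] [-0.39112751 -0.37887843 -0.86768993] [1.79984831e+02 9.78944810e-03 9.69460131e+01]
```

View pics/w2.png

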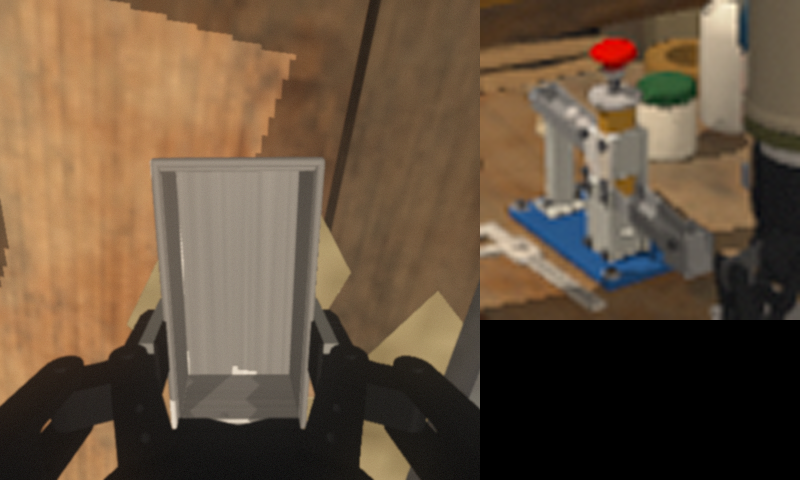

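The wrist view shows the tray held square and level. The scene crop shows the chute clear, with the gripper beside its end. The wrist camera sits about 80 mm ahead at +120 mm height, so I'll keep the grip at least 145 mm from the plunger axis and slide in low.

>>> step_arm:
  targets:
    - [[0,0,-8,0,0,0],[0,0,-12,0,0,0],[-2,15,-12,0,0,0],[-4,35,-12,0,0,0],[-6,55,-12,0,0,0],[-8,70,-12,0,0,0],[-9,80,-12,0,0,0],[-10,87,-12,0,0,0],[-11,92,-12,0,0,0],[-11,97,-12,0,0,0],[-11,97,-12,0,0,0],[-11,97,-12,0,0,0]]

```text
time: 5.75
tool_pos: [471.3, 37.1, 29.3]
tcp_rot: [180.0, 0.0, 97.0]
ft_force: [0.2, 0.1, -2.3]
finger_gap: 55.4
grip_force: 33.1
```

```bash
python3 - <<'E'
from h import *
s=vision.snapshot("wrist"); t=vision.snapshot("top")
C=np.zeros((600,800,3),np.uint8); C[:480,:480]=s['img'][:,80:560]; C[:300,480:]=cv2.resize(t['img'][225:300,200:280],None,fx=4,fy=4,interpolation=2)
t=vision.snapshot("scene");C[300:580,480:]=cv2.resize(t['img'][175:245,260:340],None,fx=4,fy=4,interpolation=2)
cv2.imwrite("pics/w3.png",C)
q=r.sense();print(q['tool_pos'],q['ft_force'],q['tcp_rot'])
E
```

```text
[471.28942079  36.90677189  29.33379085] [ 1.04248909 -0.6076751  -2.0062819 ] [1.79993594e+02 1.06708328e-02 9.69616707e+01]
```

View pics/w3.png

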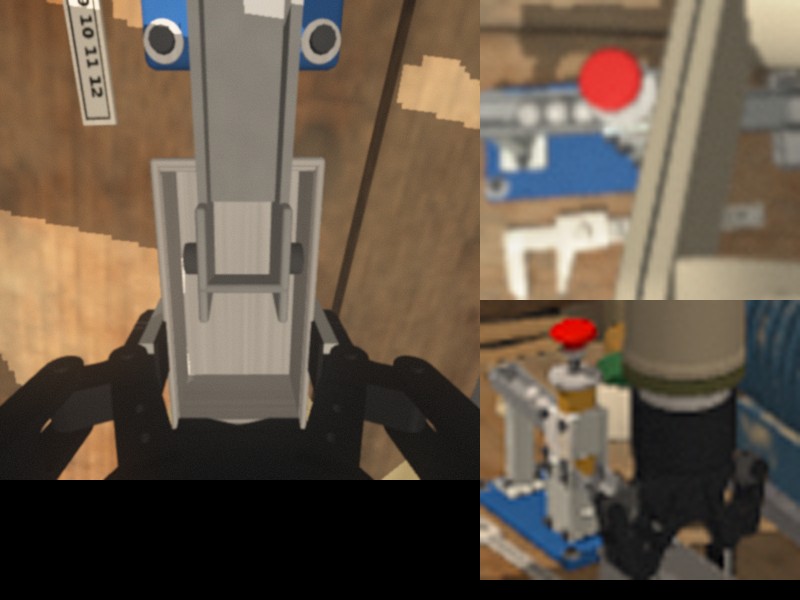

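The wrist view shows the hooded spout (columns 197–300, rows 200–320) squarely over the tray's inside. The tray is parallel to it, and the caliper end at (100,120) is clear. I'll set the tray down and release it.

>>> step_arm:
  targets:
    - [[0,0,-1,0,0,0],[0,0,-1.5,0,0,0],[0,0,-2,0,0,0],[0,0,-2.5,0,0,0],[0,0,-2.5,0,0,0]]

```text
time: 6.32
tool_pos: [471.3, 37.0, 27.8]
tcp_rot: [-180.0, 0.0, 97.0]
ft_force: [-7.4, -1.3, 12.6]
finger_gap: 55.7
grip_force: 34.9
```

>>> step_arm:
  targets:
    - [[0,0,0,0,0,0],[0,0,0,0,0,0],[0,0,0,0,0,0],[0,0,0,0,0,0],[0,0,0,0,0,0],[0,0,0,0,0,0],[0,0,0,0,0,0],[0,0,0,0,0,0]]
  fingers: -1

```text
time: 6.98
tool_pos: [471.1, 37.4, 26.8]
tcp_rot: [-180.0, -0.0, 97.0]
ft_force: [0.7, -0.2, -0.4]
finger_gap: 85.3
grip_force: 0.0
```

>>> step_arm:
  targets:
    - [[0,0,10,0,0,0],[0,0,30,0,0,0],[0,-10,70,0,0,0],[0,-10,110,0,0,0],[0,-10,150,0,0,0],[0,-10,190,0,0,0],[0,-10,200,0,0,0],[0,-10,200,0,0,0]]

```text
time: 7.65
tool_pos: [473.8, 27.2, 232.7]
tcp_rot: [179.5, 0.1, 97.0]
ft_force: [0.3, 0.7, 0.9]
finger_gap: 85.0
grip_force: 0.0
```

```bash
python3 - <<'E'
from h import *
s=vision.snapshot("wrist"); 
o=np.array([454,182,0.]);d=np.array([-.122,.9925,0])
print(s['eye'],[proj(s,o-k*d+[0,0,z]).round() for k,z in((0,175),(98,68),(114,68))])
cv2.imwrite("pics/w4.png",s['img'])
h,S,v=cv2.split(cv2.cvtColor(s['img'],cv2.COLOR_BGR2HSV)); m=(((h<8)|(h>172))&(S>150)&(v>60)).astype(np.uint8)
n,l,st,c=cv2.connectedComponentsWithStats(m); 
for i in range(1,n):
    if st[i][4]>100: print(st[i],c[i],[onz(s,c[i],z).round(1) for z in(170,177,185)])
q=r.sense();print(q['time'],q['tool_pos'],q['ft_force'],q['tcp_rot'])
E
```

```text
[462.76081648 107.84040783 352.75019182] [array([315., -56.]), array([315., 161.]), array([315., 181.])]
7.7 [472.44871851  27.28659639 229.61158814] [ 0.41349458  0.26386355 -0.87128217] [1.79712796e+02 5.24010316e-02 9.69895370e+01]
```

View pics/w4.png

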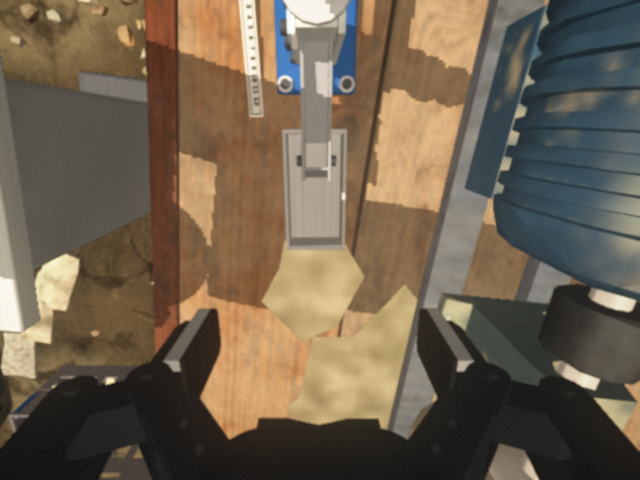

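The tray stands under the spout, centred on it at column 316 and released. Next I'll shut the fingers and move above the knob.

>>> step_arm:
  targets:
    - [[0,0,0,0,0,0],[-4,35,0,0,0,0],[-8,75,0,0,0,0],[-12,115,0,0,0,0],[-16.5,154,0,0,0,0],[-16.5,154,0,0,0,0],[-16.5,154,0,0,0,0],[-16.5,154,0,0,0,0],[-16.5,154,0,0,0,0],[-16.5,154,0,0,0,0]]
  fingers: 1
  newtons: 60

```text
time: 8.53
tool_pos: [454.6, 180.1, 226.1]
tcp_rot: [-179.9, 0.0, 96.9]
ft_force: [-0.5, -0.2, 0.2]
finger_gap: 0.0
grip_force: 0.0
```

```bash
python3 - <<'E'
from h import *
q=r.sense();print(q['tool_pos'],q['ft_force'],q['tcp_rot'],q['finger_gap'])
C=np.zeros((600,800,3),np.uint8)
s=vision.snapshot("scene"); C[:,:400]=cv2.resize(s['img'][120:240,250:330],None,fx=5,fy=5,interpolation=2)
s=vision.snapshot("wrist"); C[:480,400:]=s['img'][:,120:520]
cv2.imwrite("pics/w5.png",C)
E
```

```text
[454.61487232 180.1418851  226.11302272] [-0.49608671 -0.17812876  0.23171562] [-1.79934236e+02  2.53330262e-02  9.68894934e+01] 0.016926629113233685
```

View pics/w5.png

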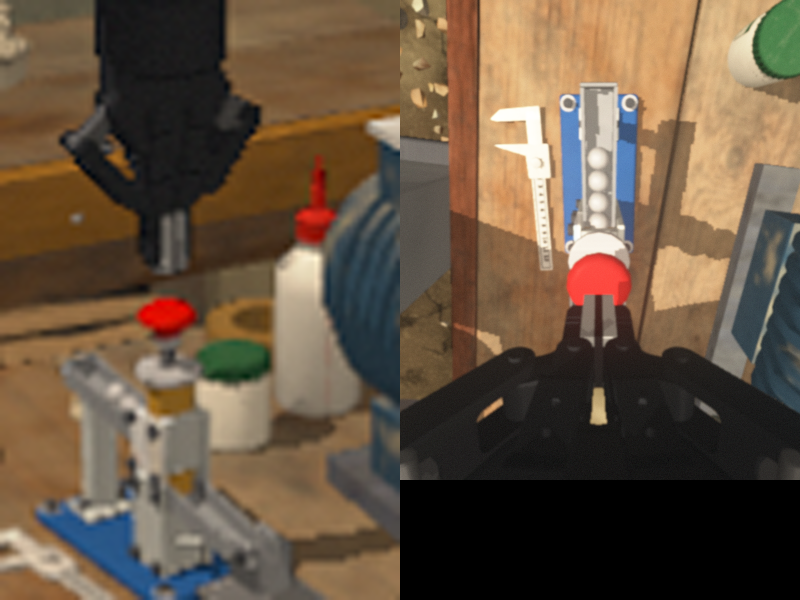

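The closed fingers stand centred above the red knob: scene crop at (165,265) over (165,315), wrist view on the knob column at 598. I'll descend gently until contact.

>>> step_arm:
  targets:
    - [[0,0,-8,0,0,0],[0,0,-14,0,0,0],[0,0,-16,0,0,0],[0,0,-17,0,0,0],[0,0,-18,0,0,0],[0,0,-19,0,0,0],[0,0,-20,0,0,0],[0,0,-21,0,0,0],[0,0,-22,0,0,0],[0,0,-23,0,0,0],[0,0,-24,0,0,0],[0,0,-24,0,0,0]]

```text
time: 9.63
tool_pos: [454.8, 181.4, 203.0]
tcp_rot: [180.0, -0.0, 97.0]
ft_force: [-1.9, -0.7, 3.6]
finger_gap: -0.0
grip_force: 2.1
```

>>> step_arm:
  targets:
    - [[0,0,-1,0,0,0],[0,0,-2,0,0,0],[0,0,-3,0,0,0],[0,0,-4,0,0,0],[0,0,-4,0,0,0],[0,0,-4,0,0,0]]

```text
time: 10.13
tool_pos: [454.8, 181.4, 199.0]
tcp_rot: [180.0, -0.0, 97.0]
ft_force: [-1.6, 0.2, 5.2]
finger_gap: -0.3
grip_force: 2.6
```

>>> step_arm:
  targets:
    - [[0,0,-1,0,0,0],[0,0,-2,0,0,0],[0,0,-3,0,0,0],[0,0,-4,0,0,0],[0,0,-5,0,0,0],[0,0,-6,0,0,0],[0,0,-7,0,0,0],[0,0,-8,0,0,0],[0,0,-9,0,0,0],[0,0,-10,0,0,0],[0,0,-10,0,0,0]]

```text
time: 11.05
tool_pos: [454.9, 181.4, 189.2]
tcp_rot: [180.0, -0.0, 97.0]
ft_force: [-1.8, -1.2, 7.0]
finger_gap: -0.0
grip_force: 3.8
```

>>> step_arm:
  targets:
    - [[0,0,-0.5,0,0,0],[0,0,-1,0,0,0],[0,0,-1.5,0,0,0],[0,0,-2,0,0,0],[0,0,-2.5,0,0,0],[0,0,-3,0,0,0],[0,0,-3.5,0,0,0],[0,0,-4,0,0,0],[0,0,-4,0,0,0]]

```text
time: 11.8
tool_pos: [454.9, 181.4, 185.4]
tcp_rot: [180.0, -0.0, 97.0]
ft_force: [-3.1, -1.9, 8.3]
finger_gap: -0.2
grip_force: 4.2
```

>>> step_arm:
  targets:
    - [[0,0,-0.4,0,0,0],[0,0,-0.8,0,0,0],[0,0,-1.2,0,0,0],[0,0,-1.5,0,0,0],[0,0,-1.5,0,0,0]]

```text
time: 12.22
tool_pos: [454.9, 181.4, 184.0]
tcp_rot: [180.0, -0.0, 97.0]
ft_force: [-3.6, -0.8, 9.6]
finger_gap: 0.1
grip_force: 4.4
```

>>> step_arm:
  targets:
    - [[0,0,-0.3,0,0,0],[0,0,-0.6,0,0,0],[0,0,-0.8,0,0,0],[0,0,-1,0,0,0],[0,0,-1,0,0,0]]

```text
time: 12.63
tool_pos: [454.9, 181.5, 183.0]
tcp_rot: [180.0, -0.0, 97.0]
ft_force: [-3.1, -0.7, 9.6]
finger_gap: -0.2
grip_force: 4.5
```

>>> step_arm:
  targets:
    - [[0,0,-0.3,0,0,0],[0,0,-0.6,0,0,0],[0,0,-0.8,0,0,0],[0,0,-0.8,0,0,0]]

```text
time: 12.97
tool_pos: [454.9, 181.4, 182.2]
tcp_rot: [180.0, -0.0, 97.0]
ft_force: [-4.0, -1.1, 9.6]
finger_gap: 0.1
grip_force: 4.7
```

>>> step_arm:
  targets:
    - [[0,0,-0.3,0,0,0],[0,0,-0.5,0,0,0],[0,0,-0.5,0,0,0]]

```text
time: 13.22
tool_pos: [454.9, 181.5, 181.8]
tcp_rot: [180.0, -0.0, 97.0]
ft_force: [-2.8, -1.5, 9.4]
finger_gap: 0.1
grip_force: 4.8
```

>>> step_arm:
  targets:
    - [[0,0,-0.3,0,0,0],[0,0,-0.5,0,0,0],[0,0,-0.5,0,0,0]]

```text
time: 13.47
tool_pos: [454.9, 181.5, 181.3]
tcp_rot: [180.0, -0.0, 97.0]
ft_force: [-3.2, -1.1, 9.6]
finger_gap: -0.3
grip_force: 4.8
```

>>> step_arm:
  targets:
    - [[0,0,-0.3,0,0,0],[0,0,-0.5,0,0,0],[0,0,-0.5,0,0,0]]

```text
time: 13.72
tool_pos: [454.9, 181.5, 181.0]
tcp_rot: [179.9, -0.0, 97.0]
ft_force: [-4.1, -1.2, 11.1]
finger_gap: 0.1
grip_force: 5.4
```

>>> step_arm:
  targets:
    - [[0,0,-0.3,0,0,0],[0,0,-0.5,0,0,0],[0,0,-0.5,0,0,0]]

```text
time: 13.97
tool_pos: [455.0, 181.5, 181.0]
tcp_rot: [179.9, -0.0, 97.0]
ft_force: [-5.2, -1.4, 13.9]
finger_gap: -0.2
grip_force: 7.1
```

The plunger bottomed at z 181.0, where the force rises with no further travel. I'll press slightly more and hold.

>>> step_arm:
  targets:
    - [[0,0,-0.2,0,0,0],[0,0,-0.4,0,0,0],[0,0,-0.5,0,0,0],[0,0,-0.5,0,0,0],[0,0,-0.5,0,0,0],[0,0,-0.5,0,0,0]]

```text
time: 14.47
tool_pos: [455.1, 181.5, 180.9]
tcp_rot: [179.9, -0.0, 97.0]
ft_force: [-7.1, -2.2, 17.6]
finger_gap: -0.1
grip_force: 8.7
```

>>> step_arm:
  targets:
    - [[0,0,0,0,0,0],[0,0,0,0,0,0],[0,0,0,0,0,0],[0,0,0,0,0,0],[0,0,0,0,0,0],[0,0,0,0,0,0],[0,0,0,0,0,0],[0,0,0,0,0,0],[0,0,0,0,0,0],[0,0,0,0,0,0],[0,0,0,0,0,0],[0,0,0,0,0,0]]

```text
time: 15.47
tool_pos: [455.1, 181.5, 180.9]
tcp_rot: [179.9, -0.0, 97.0]
ft_force: [-6.5, -1.4, 18.1]
finger_gap: -0.1
grip_force: 8.7
```

```bash
python3 - <<'E'
from h import *
q=r.sense();print(q['time'],q['tool_pos'],q['ft_force'])
C=np.zeros((600,800,3),np.uint8)
s=vision.snapshot("scene"); C[:480,:400]=cv2.resize(s['img'][175:255,270:337],(402,480),interpolation=2)[:,:400]
s=vision.snapshot("top"); C[:320,400:]=cv2.resize(s['img'][230:280,240:320],(400,250),interpolation=2)[:,:400].repeat(1,0) if 0 else cv2.resize(s['img'][226:290,240:320],(400,320),interpolation=2)
cv2.imwrite("pics/w6.png",C)
E
```

```text
15.4667 [455.12370185 181.49807742 180.92936884] [-6.46941651 -1.37424535 18.05718666]
```

View pics/w6.png

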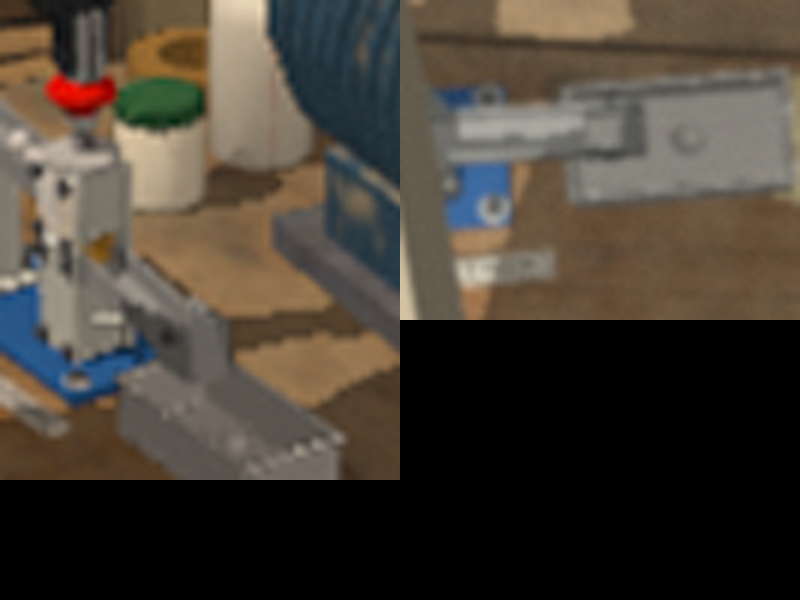

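The top view shows the ball lying in the tray at crop (688,137), with the plunger on its stop at about 18 N. I'll hold a little longer, then let the knob up and wait for the next ball.

>>> step_arm:
  targets:
    - [[0,0,0,0,0,0],[0,0,0,0,0,0],[0,0,0,0,0,0],[0,0,0,0,0,0],[0,0,2,0,0,0],[0,0,5,0,0,0],[0,0,10,0,0,0],[0,0,15,0,0,0],[0,0,20,0,0,0],[0,0,25,0,0,0],[0,0,30,0,0,0],[0,0,34,0,0,0]]

```text
time: 16.57
tool_pos: [454.6, 181.3, 213.0]
tcp_rot: [-180.0, 0.0, 97.0]
ft_force: [-0.3, 0.1, -0.7]
finger_gap: -0.3
grip_force: 0.0
```

>>> step_arm:
  targets:
    - [[0,0,0,0,0,0],[0,0,0,0,0,0],[0,0,0,0,0,0],[0,0,0,0,0,0],[0,0,0,0,0,0],[0,0,0,0,0,0],[0,0,0,0,0,0],[0,0,0,0,0,0],[0,0,0,0,0,0],[0,0,0,0,0,0],[0,0,0,0,0,0],[0,0,0,0,0,0]]

```text
time: 17.57
tool_pos: [454.6, 181.4, 213.0]
tcp_rot: [180.0, -0.0, 97.0]
ft_force: [0.8, 0.6, 1.5]
finger_gap: 0.1
grip_force: 0.0
```

>>> step_arm:
  targets:
    - [[0,0,-3,0,0,0],[0,0,-6,0,0,0],[0,0,-8,0,0,0],[0,0,-9,0,0,0],[0,0,-10,0,0,0],[0,0,-11,0,0,0],[0,0,-12,0,0,0],[0,0,-13,0,0,0],[0,0,-14,0,0,0],[0,0,-15,0,0,0],[0,0,-16,0,0,0]]

```text
time: 18.48
tool_pos: [454.6, 181.4, 197.3]
tcp_rot: [180.0, 0.0, 97.0]
ft_force: [-4.1, -1.6, 7.5]
finger_gap: 0.4
grip_force: 3.4
```

>>> step_arm:
  targets:
    - [[0,0,-1,0,0,0],[0,0,-2,0,0,0],[0,0,-3,0,0,0],[0,0,-4,0,0,0],[0,0,-5,0,0,0],[0,0,-6,0,0,0],[0,0,-7,0,0,0],[0,0,-8,0,0,0],[0,0,-9,0,0,0],[0,0,-10,0,0,0],[0,0,-11,0,0,0],[0,0,-12,0,0,0]]

```text
time: 19.48
tool_pos: [454.7, 181.4, 185.6]
tcp_rot: [180.0, 0.0, 97.0]
ft_force: [-5.1, -1.4, 7.8]
finger_gap: -0.3
grip_force: 4.3
```

>>> step_arm:
  targets:
    - [[0,0,-0.5,0,0,0],[0,0,-1,0,0,0],[0,0,-1.5,0,0,0],[0,0,-2,0,0,0],[0,0,-2.5,0,0,0],[0,0,-3,0,0,0],[0,0,-3.3,0,0,0],[0,0,-3.6,0,0,0],[0,0,-4,0,0,0],[0,0,-4,0,0,0]]

```text
time: 20.32
tool_pos: [454.7, 181.4, 181.7]
tcp_rot: [180.0, 0.0, 97.0]
ft_force: [-4.4, -0.8, 9.6]
finger_gap: -0.1
grip_force: 4.8
```

>>> step_arm:
  targets:
    - [[0,0,-0.3,0,0,0],[0,0,-0.6,0,0,0],[0,0,-1,0,0,0],[0,0,-1,0,0,0]]

```text
time: 20.65
tool_pos: [454.7, 181.4, 181.0]
tcp_rot: [180.0, 0.0, 97.0]
ft_force: [-6.3, -2.0, 11.9]
finger_gap: 0.2
grip_force: 5.7
```

Commanded z is 180.0 and the plunger is just on its stop. I'll go 1 mm further, as before, and hold.

>>> step_arm:
  targets:
    - [[0,0,-0.3,0,0,0],[0,0,-0.6,0,0,0],[0,0,-0.9,0,0,0],[0,0,-0.9,0,0,0],[0,0,-0.9,0,0,0]]

```text
time: 21.07
tool_pos: [454.9, 181.4, 180.9]
tcp_rot: [179.9, -0.0, 97.0]
ft_force: [-9.7, -2.8, 17.6]
finger_gap: 0.0
grip_force: 8.6
```

>>> step_arm:
  targets:
    - [[0,0,0,0,0,0],[0,0,0,0,0,0],[0,0,0,0,0,0],[0,0,0,0,0,0],[0,0,0,0,0,0],[0,0,0,0,0,0],[0,0,0,0,0,0],[0,0,0,0,0,0],[0,0,0,0,0,0],[0,0,0,0,0,0],[0,0,0,0,0,0],[0,0,0,0,0,0]]

```text
time: 22.07
tool_pos: [454.8, 181.4, 180.9]
tcp_rot: [179.9, -0.0, 97.0]
ft_force: [-9.1, -2.1, 16.0]
finger_gap: -0.0
grip_force: 8.6
```

>>> step_arm:
  targets:
    - [[0,0,0,0,0,0],[0,0,0,0,0,0],[0,0,0,0,0,0],[0,0,0,0,0,0],[0,0,0,0,0,0],[0,0,0,0,0,0]]

```text
time: 22.57
tool_pos: [454.9, 181.4, 180.9]
tcp_rot: [179.9, -0.0, 97.0]
ft_force: [-8.9, -3.3, 17.1]
finger_gap: 0.3
grip_force: 8.6
```

```bash
python3 - <<'E'
from h import *
q=r.sense();print(q['time'],q['tool_pos'],q['ft_force'])
s=vision.snapshot("top"); cv2.imwrite("pics/w7.png",cv2.resize(s['img'][226:290,240:320],(400,320),interpolation=2))
E
```

```text
22.5667 [454.87775545 181.4151986  180.90478702] [-8.90447498 -3.28773162 17.1188998 ]
```

View pics/w7.png

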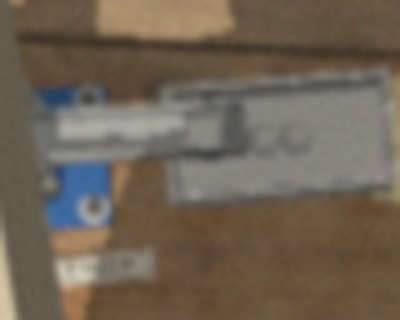

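Two balls lie in the tray, at crop (265,138) and (296,138), and the plunger has been held at about 17 N. Next I'll raise the arm clear and let ball three roll into the pocket.

>>> step_arm:
  targets:
    - [[0,0,2,0,0,0],[0,0,5,0,0,0],[0,0,10,0,0,0],[0,0,15,0,0,0],[0,0,20,0,0,0],[0,0,25,0,0,0],[0,0,30,0,0,0],[0,0,45,0,0,0],[0,0,70,0,0,0],[0,0,90,0,0,0],[0,0,100,0,0,0],[0,0,100,0,0,0]]

```text
time: 23.62
tool_pos: [456.0, 181.7, 281.8]
tcp_rot: [179.7, -0.0, 97.0]
ft_force: [0.1, 0.2, 0.8]
finger_gap: -0.1
grip_force: 0.0
```

>>> step_arm:
  targets:
    - [[0,0,0,0,0,0],[0,0,0,0,0,0],[0,0,0,0,0,0],[0,0,0,0,0,0],[0,0,0,0,0,0],[0,0,0,0,0,0],[0,0,0,0,0,0],[0,0,0,0,0,0],[0,0,0,0,0,0],[0,0,0,0,0,0],[0,0,0,0,0,0],[0,0,0,0,0,0]]

```text
time: 24.62
tool_pos: [454.7, 181.4, 279.1]
tcp_rot: [180.0, 0.0, 97.0]
ft_force: [0.2, 0.8, 0.3]
finger_gap: 0.3
grip_force: 0.0
```

```bash
python3 - <<'E'
from h import *
q=r.sense();print(q['time'],q['tool_pos'],q['ft_force'])
C=np.zeros((480,800,3),np.uint8)
s=vision.snapshot("wrist"); C[:,:400]=s['img'][:,120:520]
s=vision.snapshot("scene"); C[:,400:]=cv2.resize(s['img'][175:255,265:332],(402,480),interpolation=2)[:,:400]
cv2.imwrite("pics/w8.png",C)
E
```

```text
24.6167 [454.65940643 181.35689095 279.1382953 ] [0.19610429 0.83476942 0.25406453]
```

View pics/w8.png

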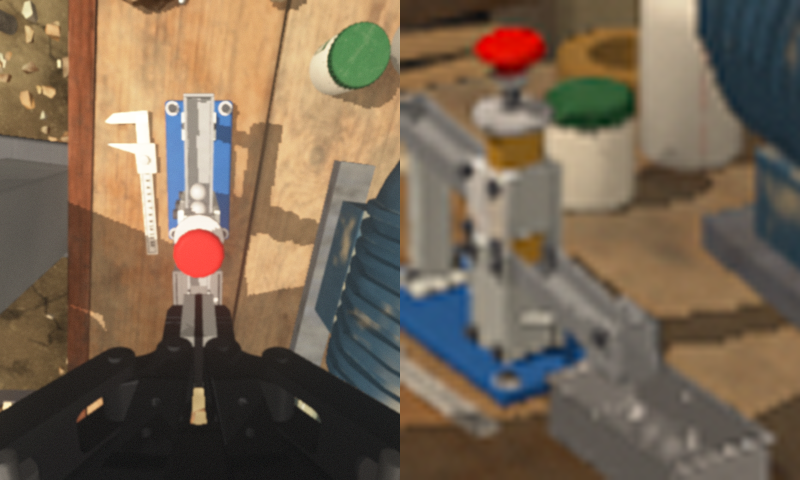

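The knob is fully up and two balls remain in the rack at (199,190) and (199,208), so ball three is in the pocket. Two balls lie in the tray, and the arm is clear of everything.

```bash
python3 -c "
from bench import r
print(r.hand_in())"
```

```text
the job is handed in; nothing more can be done
None
```

The job is handed in, with no verdict shown: the last pictures show the tray under the spout with two balls in it, the knob fully up, two balls left in the rack (so the third should be in the pocket), and the arm clear.

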